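Seat the last pinion on the indexing fixture

ROBOT

A 6-joint arm with a two-finger parallel gripper is mounted at the origin on the work surface. World frame = base frame: x ahead of the robot, y to its left, z up, the work surface at z = 0. Lengths are in m, angles in rad, forces in N, time in s.
With the tool pointing down it reaches from about 0.225 to 0.875 m from the base axis. Payload 3.4 kg.
Tool frame: the origin (TCP) lies midway between the tips of the shut fingers; the grasp point (between the pads) lies 19 mm behind it (manip.grasp_offset is the distance from the TCP to the grasp point, in m); x points along the fingers, y is the direction in which the jaws open and shut, and the axes are right-handed (so a half turn about x gives the same grasp; the last joint's range is limited). The gripper opens to 85 mm and grips with 20 to 120 N. Pads are 22 mm wide; open, the fingers measure 114 mm over their backs; the gripper's body (76 mm by 85 mm) begins 54 mm behind the grasp point. The pads swing forward as they close: fully open they stand 13 mm farther back than shut.
Start: joints at [1.113, 0.276, 1.505, -0, 1.361, -0.121], TCP at [0.19, 0.543, 0.231] pointing down, gripper open.
Joint ranges: [-2.89, 2.89], [-0.75, 2.08], [0.22, 2.7], [-1.18, 4.32], [0.11, 2.71], [-2.7, 2.7]. Speed limits (rad/s): [2.57, 2.57, 3.14, 3.14, 3.14, 3.14].

INTERFACE

Orientations are given as a unit quaternion [w, x, y, z].
In Python, from rig import manip gives the robot as it stands.
- The arm moves only by the shell command python3 -m creep 'ROWS' [OPENING] [FORCE]. ROWS is a JSON object of lists of equal length, an entry for each row: "delta_pos": the shift along the tool's x, y, z in cm, a list of three; "dr": the turn, a rotation vector about the tool's x, y, z in rad, a list of three. In form: {"delta_pos": [[dx, dy, dz], ...], "dr": [[rx, ry, rz], ...]}. A call has 1 to 10 rows; each row is the pose to reach, as a shift and turn from the pose commanded when the call began, along the tool's axes at that moment; what a row does not reach only later rows make up. A row lasts 1/10 s, in which the tool goes at most 50 mm and 8.59 degrees, less where a joint would pass 70% of its speed; a pose out of reach is approached as far as the arm can. A call with a gripper value outside its range is refused whole. OPENING is the opening, from -1 (shut) to 1 (fully open), set as the call begins (- or left out, the last holds). The fingers move at their own pace and stop on an object; FORCE is the grip in N (left out, the last holds). Time passes only in rows, so rows that repeat a pose let the fingers close. It gives the time, the measured TCP pose, the force and the opening at its end, in the units of the state.
- manip.get_state(): the state, without advancing time (a new reading comes with each control period).
- manip.get_image(name): name is "side" or "top" or "wrist"; returns a dict with "pixels" (480x640x3 uint8, blue, green, red), "depth" (480x640 float32, m along the optical axis (not along the pixel's ray), 0 where there is no reading), "intrinsics" (3x3 intrinsics, pixels), "rvec" (rotation vector, rad) and "tvec" (3), from world to camera coordinates, as OpenCV has them. Camera axes: x right, y down, z forward; pixel columns grow to the right and rows downward; lengths in m; the calibration is good to about 2 mm. A picture is of the moment at which its call begins.
- manip.sign_off(): hands the job in, once; it reports no verdict.
The state is a dict: "clock": time; "qpos": joint angles; "qd": joint speeds; "effort": joint torques, N m; "position": TCP position; "ee_rot": TCP orientation; "contact_force": force on the tool from outside, world axes, zero at the start; "moment": the same for the moment, N m; "width": finger opening in m.
Only numpy, scipy, OpenCV 4.12 (cv2) and the standard library are available. Lean on these libraries where they do the work, as an engineer would, in place of code of your own. Each camera call takes 0.05 s, during which the arm holds its last target. There are 200 camera calls.

TASK

Index the fixture's round plate one position counter-clockwise (seen from above; its upright pins give a hold), so that the open hub under the press comes to the loading place facing the robot and rests in the detent. Then take the gear with the square shaft from the wooden rack, leaving the two round-shafted gears there, turn it until its splines mesh with the open hub's slots, and slide it fully home against the spring. Finish while still holding the gear in the fingers and pressing it home; let go, and the spring lifts it.

Things in the scene. Friction and masses are not known exactly. Their poses are not given: they have to be found in the camera images.
- fixture: Fixed indexing fixture. Origin on its turning axis at bench height, z up; its -x side, the loading place, faces the robot within 0.25 rad. A round steel plate, 330 mm across, top 50 mm above the bench, has four hubs 85 mm from the axis, at the fixture's -x, -y, +x, +y sides at the start. Three carry gears already seated and fixed (tops 146 mm above the bench); the open hub, at +y, has none.
- ram (a point): Underside of the press ram, 176 mm above the bench, fixed over the +y station, 40 mm across. The press head above it (50 mm wide, from 213 to 278 mm up) runs back from there, 0.9 rad clockwise of the fixture's +y, to a column, 60 x 60 mm, 180 mm from the ram's axis at the rear left of the plate.
- turret (a joint): Angle of the plate, rad, counter-clockwise from above positive: 0 at the start (open hub under the press), 1.571 with the open hub at the loading place. A detent pulls it to every quarter turn with up to 0.6 N m (about 4 N at a handle pin, hardest an eighth of a turn from rest) or less near it; let go near a quarter turn it settles there within about 0.04 rad.
- handle (a point): Point on the axis of one of four upright handle pins of the plate, 30 mm above the plate (80 mm above the bench). Pins are round, 14 mm thick, 50 mm tall, 150 mm from the plate's axis, midway between hubs. This one starts on the robot's side, to the left (fixture's -x +y quarter); a quarter turn counter-clockwise takes it along the front to the right (-x -y quarter).
- socket (a point): Centre of the open hub's top face, 86 mm above the bench, z up; turns with the hub, a dark steel block 44 mm square. Its bore is 20 mm wide, with four slots, 9 mm wide, reaching 16 mm from the axis along this frame's x and y, so it repeats every quarter turn. The hub's angle on the plate differs each time; it turns there only against stiff friction (0.12 N m).
- plunger (a joint): How far the spring plunger in the open hub's bore is pushed down, m. 0: free, its top 14 mm below the hub's top face. 0.006: gear fully home. It pushes up with 4 N at first and 10 N with the gear home.
- pinion: The gear to seat, aluminium, 0.18 to 0.28 kg, upright in the rack. Origin at the centre of its square grip shaft (22 x 22 mm, 46 mm tall, faces square to x and y), z up. Gear: 58 mm across, 14 mm thick, top 23 mm and underside 37 mm below the origin. Home, the underside rests on the hub's top face: origin 37 mm above socket.
- foot (a point): End of the pinion's foot, 57 mm below its shaft's centre, axes as the pinion's. The foot is 20 mm long: an 18 mm round core with four splines, 7 mm wide, reaching 15 mm from the axis along the pinion's x and y, that is, square to the faces of the shaft. The last 3 mm are stepped in to 5 mm wide and 13.5 mm reach as a lead.
- round_gear: Loose gear that stays in the rack: like the pinion but its grip shaft is round, 22 mm thick, and its foot has no splines. Origin half-way up its shaft.
- wide_gear: Loose gear that stays in the rack: 68 mm across, with a round shaft 16 mm thick and 46 mm tall, foot without splines. Origin half-way up its shaft.
- rack: Fixed wooden block, 270 x 80 x 30 mm (x, y, z), origin under its centre. Three 36 mm square holes, in the middle and 85 mm either way along x; a gear stands with its foot in each, underside on the block, shaft centre 67 mm above the bench. Which gear stands where changes.
Mind the look-alikes: they are no part of the job. Leave any blue or green look-alike of the pinion alone.

How it is judged:
On the way, in this order (a step that is already met when the one before it is completed fails the run):
1. the plate is indexed: open hub at the loading place, in the detent, the gear not yet in the hub (value of joint turret between 1.471 and 1.671 rad and velocity of joint turret between -0.1 and 0.1 rad/s and horizontal distance between pinion and socket above 0.05 m), for 0.2 s.
2. the splines are meshed: the gear has sunk into the hub (horizontal distance between pinion and socket below 0.004 m and z of pinion in the frame of socket below 0.047 m), for 0.1 s.
At the end, for the whole second after the job is handed in: Plate within 0.1 rad of the loading position; square-shafted gear in the open hub, upright within 0.07 rad, on axis within 3 mm, underside within 2.2 mm of the hub's face, plunger at least 3.5 mm down, gear still, fingers on it with over 2 N; all held through the last second while pressing (value of joint turret between 1.471 and 1.671 rad and z of pinion in the frame of socket below 0.0392 m and value of joint plunger above 0.0035 m and horizontal distance between pinion and socket below 0.003 m and angle between pinion's own z axis and vertical below 0.07 rad and contact force between the fingers and pinion above 2 N and linear speed of pinion below 0.02 m/s); the arm keeps its last pose, push and grip.
It fails at once if a round-shafted gear is taken from the rack or knocked out of place (distance of any of round_gear, wide_gear from where it was at the start of the episode above 0.02 m).
It also fails if it takes over 72 s, if anything falls off the work surface, if the arm or the gripper's body presses on something with over 40 N, if the wrist force passes 120 N, or if a joint passes its speed limit or range.

## Working session

There is one attempt and no reset: what is moved stays moved. The work goes in short steps, Python scripts to look and compute and a shell command to move; the robot and the scene stay as the last step left them, time stands still between calls to the robot, and variables do not carry over. Pictures are saved under pics/ and viewed, about 8 in all and at most 12, crops included, and the job is handed in when it is done.

```bash
ls; mkdir -p pics; cat > h.py <<'E'
import numpy as np, cv2
from rig import manip
from scipy.spatial.transform import Rotation as R
def shot(n):
    d=manip.get_image(n); Rm=cv2.Rodrigues(np.array(d["rvec"],float))[0]; t=np.array(d["tvec"],float).ravel()
    d["R"],d["t"],d["K"]=Rm,t,np.array(d["intrinsics"]); return d
def cloud(d):
    K=d["K"];z=d["depth"];v,u=np.mgrid[:z.shape[0],:z.shape[1]]
    P=np.stack([(u-K[0,2])/K[0,0]*z,(v-K[1,2])/K[1,1]*z,z],-1)
    W=(P-d["t"])@d["R"]; W[z<=0]=np.nan; return W
def plane(d,uv,h):
    r=np.linalg.inv(d["K"])@np.array([uv[0],uv[1],1.]); r=d["R"].T@r; c=-d["R"].T@d["t"]
    return c+r*(h-c[2])/r[2]
def proj(d,X):
    return cv2.projectPoints(np.array(X,float).reshape(-1,3),np.array(d["rvec"],float),d["t"],d["K"],None)[0].reshape(-1,2)
def tool():
    s=manip.get_state(); q=s["ee_rot"]; return np.array(s["position"]),R.from_quat([q[1],q[2],q[3],q[0]]).as_matrix()
E
python3 - <<'E'
from h import *
for n in("top","side"):
    d=shot(n); cv2.imwrite(f"pics/{n}0.png",d["pixels"]); np.savez(f"{n}0.npz",**d)
    print(n,-d["R"].T@d["t"], d["R"][2])
p,M=tool();print(p,M.round(3),manip.get_state()["width"],manip.get_state()["clock"])
E
```

```text
pics
top [ 0.32127704 -0.04002096  1.29052864] [ 0.16487295 -0.00357178 -0.98630835]
side [ 0.28072095 -0.98038189  0.81672867] [ 0.20608179  0.78813501 -0.57997715]
[0.18982664 0.54227325 0.23054463] [[-0.001  0.33   0.944]
 [-0.001  0.944 -0.33 ]
 [-1.    -0.002 -0.   ]] 0.0853176980585988 0.1
```

View pics/top0.png

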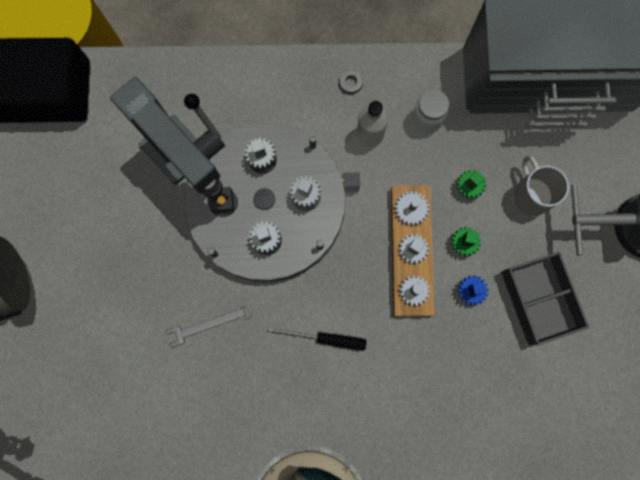

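View pics/side0.png

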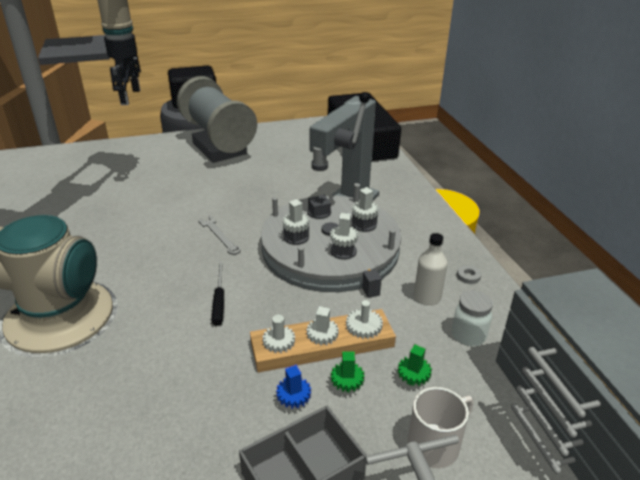

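```bash
cat > a.py <<'E'
from h import *
d=dict(np.load("top0.npz",allow_pickle=True)); W=cloud(d)
def reg(u0,v0,u1,v1,h0,h1,name):
    S=W[v0:v1,u0:u1].reshape(-1,3); m=(S[:,2]>h0)&(S[:,2]<h1); S=S[m]
    print(name,len(S),np.nanmean(S,0).round(4), S.min(0).round(3) if len(S) else '',S.max(0).round(3) if len(S) else '')
S=W[100:300,170:360].reshape(-1,3);m=(abs(S[:,2]-.05)<.006);S=S[m]
# plate circle from outer contour at plate height
pts=cv2.convexHull(S[:,:2].astype(np.float32)).reshape(-1,2)
print("plate",len(S),cv2.minEnclosingCircle(pts))
for n,b in dict(g1=(290,170,325,215),g2=(243,132,280,178),g3=(243,218,285,260)).items(): reg(*b,.115,.16,n)
for n,b in dict(pA=(303,132,322,152),pB=(309,236,329,256),pC=(202,242,222,262)).items(): reg(*b,.07,.12,n)
for n,b in dict(wide=(392,190,432,226),mid=(395,230,432,268),low=(395,272,434,310)).items(): reg(*b,.055,.11,n+'shaft'); reg(*b,.072,.11,n+'top')
reg(385,180,440,320,.022,.036,'rack')
E
python3 a.py; python3 - <<'E'
import cv2
a=cv2.imread('pics/top0.png')[100:320,170:450];b=cv2.imread('pics/side0.png')[290:370,240:400]
cv2.imwrite('pics/c0.png',cv2.resize(b,None,fx=5,fy=5,interpolation=2))
E
```

```text
plate 14593 ((0.6341135501861572, 0.05225655436515808), 0.2045018970966339)
g1 187 [6.133e-01 2.000e-04 1.428e-01] [ 0.601 -0.013  0.116] [0.629 0.014 0.152]
g2 186 [0.6926 0.0888 0.1421] [0.681 0.076 0.115] [0.709 0.103 0.154]
g3 177 [0.5242 0.0795 0.1437] [0.512 0.067 0.115] [0.539 0.093 0.153]
pA 68 [ 0.7204 -0.0145  0.0938] [ 0.715 -0.02   0.071] [ 0.731 -0.008  0.106]
pB 53 [ 0.5095 -0.0266  0.0964] [ 0.504 -0.034  0.07 ] [ 0.516 -0.02   0.106]
pC 63 [0.498  0.1835 0.095 ] [0.492 0.178 0.071] [0.506 0.191 0.105]
wideshaft 84 [ 0.5888 -0.2153  0.0837] [ 0.583 -0.224  0.055] [ 0.598 -0.209  0.097]
widetop 65 [ 0.5895 -0.216   0.0894] [ 0.583 -0.224  0.072] [ 0.598 -0.209  0.097]
midshaft 166 [ 0.5048 -0.2156  0.0872] [ 0.492 -0.231  0.056] [ 0.521 -0.203  0.097]
midtop 149 [ 0.5055 -0.2161  0.0897] [ 0.492 -0.231  0.072] [ 0.521 -0.203  0.097]
lowshaft 128 [ 0.4203 -0.2142  0.0868] [ 0.411 -0.226  0.057] [ 0.431 -0.205  0.096]
lowtop 112 [ 0.4208 -0.2151  0.0899] [ 0.411 -0.226  0.072] [ 0.431 -0.205  0.096]
rack 2943 [ 0.4951 -0.2147  0.031 ] [ 0.372 -0.258  0.022] [ 0.643 -0.175  0.036]
```

View pics/c0.png

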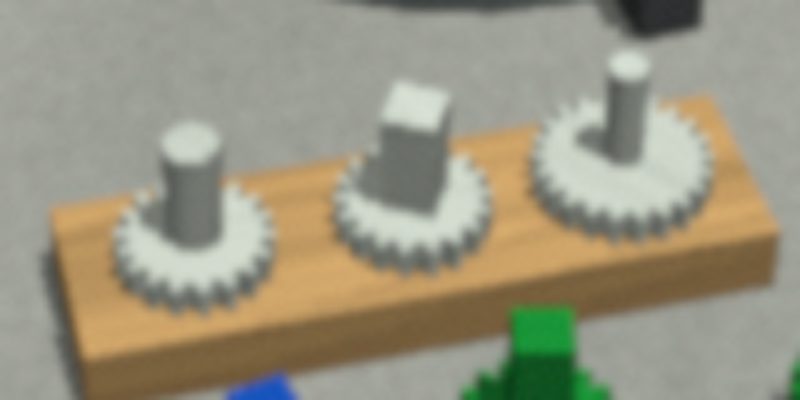

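```bash
cat >> h.py <<'E'
def go(*targets):
    "targets (x,y,z,jaw yaw deg): print tool-frame cm shift and rotvec for each, from the present pose, tool vertical"
    p,M=tool()
    for x,y,z,a in targets:
        a=np.radians(a); Y=np.array([np.cos(a),np.sin(a),0]); X=np.array([0,0,-1.]); T=np.stack([X,Y,np.cross(X,Y)],1)
        print(((M.T@(np.array([x,y,z])-p))*100).round(2).tolist(), R.from_matrix(M.T@T).as_rotvec().round(3).tolist())
def stat():
    s=manip.get_state();p,M=tool();print("t",s["clock"],"p",p.round(4),"yaw",np.degrees(np.arctan2(M[1,1],M[0,1])).round(2),"F",np.round(s["contact_force"],1),"w",round(s["width"],4),"q",np.round(s["qpos"],2))
E
python3 - <<'E'
from h import *
go((.497,.184,.16,48.2))
E
```

```text
[7.08, -23.65, 40.83] [0.393, 0.0, 0.002]
```

```bash
python3 -m creep '{"delta_pos":[[0.7,-2.4,4],[1.4,-4.7,8],[2.1,-7.1,12],[2.8,-9.5,16],[3.5,-11.8,20.4],[4.3,-14.2,24.5],[5,-16.6,28.6],[5.7,-19,32.7],[6.4,-21.3,36.8],[7.1,-23.65,40.8]],"dr":[[0.04,0,0],[0.08,0,0],[0.12,0,0],[0.16,0,0],[0.2,0,0],[0.24,0,0],[0.28,0,0],[0.32,0,0],[0.36,0,0],[0.393,0,0.002]]}' 0
python3 - <<'E'
from h import *
stat(); go((.497,.184,.078,48.2))
d=shot("wrist"); im=d["pixels"]
for q in proj(d,[[.497,.184,.1],[.5087,-.0274,.1]]): 
    print(q); cv2.circle(im,tuple(int(x) for x in np.clip(q,-999,999)),5,(0,0,255),1)
cv2.imwrite("pics/w1.png",im)
E
```

```text
clock: 1.1
position: [0.4979, 0.183, 0.1598]
ee_rot: [0.66, 0.254, 0.66, -0.252]
contact_force: [0.5, 0.3, -0.0]
width: 0.0429
t 1.1 p [0.4979 0.183  0.1598] yaw 48.08 F [ 0.5  0.3 -0. ] w 0.0429 q [ 0.22  0.26  1.71  0.    1.17 -0.62]
[8.18, 0.0, -0.12] [-0.002, -0.001, -0.002]
[324.24009774 262.12875244]
[100.90502028 472.94093904]
```

View pics/w1.png

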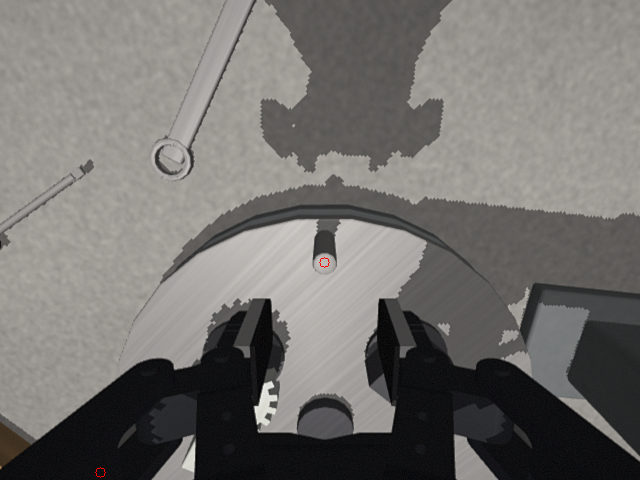

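```bash
python3 -m creep '{"delta_pos":[[2,0,-0.1],[4,0,-0.1],[6,0,-0.1],[8.2,0,-0.1],[8.2,0,-0.1],[8.2,0,-0.1]],"dr":[[0,0,0],[0,0,0],[0,0,0],[0,0,0],[0,0,0],[0,0,0]]}' 0
python3 -m creep '{"delta_pos":[[0,0,0],[0,0,0],[0,0,0],[0,0,0]],"dr":[[0,0,0],[0,0,0],[0,0,0],[0,0,0]]}' -0.4
python3 -c "
from h import *
stat();go((.497,.184,.078,48.2))"
```

```text
clock: 1.75
position: [0.496, 0.1856, 0.0782]
ee_rot: [0.66, 0.253, 0.661, -0.252]
contact_force: [0.7, 0.6, 0.1]
width: 0.0426
clock: 2.15
position: [0.4966, 0.1856, 0.0789]
ee_rot: [0.661, 0.253, 0.66, -0.251]
contact_force: [0.4, -1.2, -0.1]
width: 0.0258
t 2.15 p [0.4966 0.1856 0.0789] yaw 48.19 F [ 0.4 -1.2 -0.1] w 0.0258 q [ 0.23  0.34  1.83  0.    0.97 -0.62]
[0.09, -0.09, 0.14] [-0.0, 0.0, -0.003]
```

```bash
python3 -m creep '{"delta_pos":[[0,-0.78,0.02],[0,-1.57,0.08],[0,-2.35,0.18],[0,-3.12,0.33],[0,-3.88,0.51],[0,-4.64,0.73],[0,-5.38,1.0],[0,-6.1,1.3],[0,-6.81,1.64],[0,-7.5,2.01]],"dr":[[-0.052,0,0],[-0.105,0,0],[-0.157,0,0],[-0.209,0,0],[-0.262,0,0],[-0.314,0,0],[-0.367,0,0],[-0.419,0,0],[-0.471,0,0],[-0.524,0,0]]}'
python3 -m creep '{"delta_pos":[[0,-0.78,0.02],[0,-1.57,0.08],[0,-2.35,0.18],[0,-3.12,0.33],[0,-3.88,0.51],[0,-4.64,0.73],[0,-5.38,1.0],[0,-6.1,1.3],[0,-6.81,1.64],[0,-7.5,2.01]],"dr":[[-0.052,0,0],[-0.105,0,0],[-0.157,0,0],[-0.209,0,0],[-0.262,0,0],[-0.314,0,0],[-0.367,0,0],[-0.419,0,0],[-0.471,0,0],[-0.524,0,0]]}'
python3 -c "
from h import *
stat();p,M=tool();r=p[:2]-[.6088,.0844];print(np.hypot(*r),np.degrees(np.arctan2(r[1],r[0]))%360)"
```

```text
clock: 3.15
position: [0.4617, 0.1176, 0.0788]
ee_rot: [0.704, 0.074, 0.703, -0.07]
contact_force: [0.7, 5.1, 0.8]
width: 0.0255
clock: 4.15
position: [0.4658, 0.0384, 0.0783]
ee_rot: [0.699, -0.112, 0.697, 0.113]
contact_force: [0.3, 0.1, -0.7]
width: 0.0254
t 4.15 p [0.4658 0.0384 0.0783] yaw 108.36 F [ 0.3  0.1 -0.7] w 0.0254 q [-0.07  0.26  1.96  0.    0.92 -1.96]
0.1502629822342013 197.84416925624674
```

```bash
python3 -m creep '{"delta_pos":[[0,-0.78,0.02],[0,-1.57,0.08],[0,-2.35,0.18],[0,-3.12,0.33],[0,-3.88,0.51],[0,-4.64,0.73],[0,-5.38,1.0],[0,-6.1,1.3],[0,-6.81,1.64],[0,-7.5,2.01]],"dr":[[-0.052,0,0],[-0.105,0,0],[-0.157,0,0],[-0.209,0,0],[-0.262,0,0],[-0.314,0,0],[-0.367,0,0],[-0.419,0,0],[-0.471,0,0],[-0.524,0,0]]}'
python3 -m creep '{"delta_pos":[[0,0,0],[0,0,0],[0,0,0],[0,0,0]],"dr":[[0,0,0],[0,0,0],[0,0,0],[0,0,0]]}' 0
python3 -m creep '{"delta_pos":[[-2,0,0],[-5,0,0],[-9,0,0],[-12,0,0],[-12,0,0]],"dr":[[0,0,0],[0,0,0],[0,0,0],[0,0,0],[0,0,0]]}'
python3 - <<'E'
from h import *
stat()
d=shot("top"); W=cloud(d);np.savez("top1.npz",**d);im=d["pixels"]
c=np.array([.6088,.0844])
# pins away from gripper
for a in (48.2,138.2):
    x=c+.15*np.array([np.cos(np.radians(a)),np.sin(np.radians(a))]); u,v=proj(d,[[*x,.1]])[0].astype(int)
    S=W[v-11:v+12,u-11:u+12].reshape(-1,3);S=S[(S[:,2]>.075)&(S[:,2]<.115)&(np.hypot(*(S[:,:2]-c).T)>.13)];m=S.mean(0);r=m[:2]-c
    print(a,len(S),m.round(4),np.hypot(*r).round(4),np.degrees(np.arctan2(r[1],r[0])).round(2))
q=proj(d,[[.5239,.0797,.086]])[0]; print(q); u,v=q.astype(int)
cv2.imwrite("pics/c1.png",cv2.resize(im[v-40:v+40,u-40:u+80],None,fx=6,fy=6,interpolation=2))
E
```

```text
clock: 5.15
position: [0.5085, -0.0266, 0.0782]
ee_rot: [0.646, -0.289, 0.644, 0.29]
contact_force: [-0.4, 0.1, 0.4]
width: 0.0255
clock: 5.55
position: [0.5078, -0.026, 0.078]
ee_rot: [0.646, -0.288, 0.645, 0.29]
contact_force: [-0.6, 0.2, 0.4]
width: 0.043
clock: 6.05
position: [0.5108, -0.0267, 0.2025]
ee_rot: [0.649, -0.291, 0.642, 0.288]
contact_force: [0.2, 0.4, 0.0]
width: 0.0427
t 6.05 p [ 0.5108 -0.0267  0.2025] yaw 138.26 F [0.2 0.4 0. ] w 0.0427 q [-0.19  0.19  1.69  0.    1.25 -2.6 ]
48.2 0 [nan nan nan] nan nan
138.2 56 [0.4958 0.181  0.0975] 0.1487 139.46
[265.38609286 238.1510587 ]<stdin>:8: RuntimeWarning: Mean of empty slice.
  ret = um.true_divide(
```

View pics/c1.png

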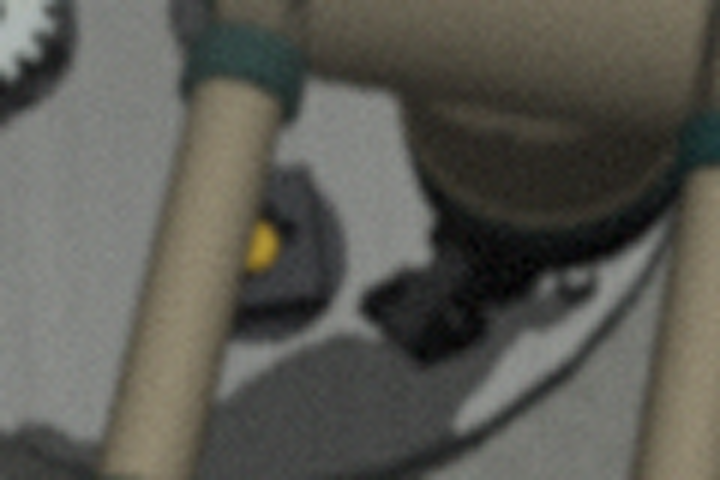

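```bash
python3 - <<'E'
from h import *
go((.5239,.0797,.19,60))
E
```

```text
[1.03, 5.98, 8.89] [1.366, 0.007, 0.0]
```

```bash
python3 -m creep '{"delta_pos":[[0.1,0.6,0.9],[0.2,1.2,1.8],[0.3,1.8,2.7],[0.4,2.4,3.6],[0.5,3,4.5],[0.6,3.6,5.3],[0.7,4.2,6.2],[0.8,4.8,7.1],[0.9,5.4,8],[1,6,8.9]],"dr":[[0.137,0,0],[0.273,0,0],[0.41,0,0],[0.546,0,0],[0.683,0,0],[0.82,0,0],[0.956,0,0],[1.093,0,0],[1.229,0,0],[1.366,0.007,0]]}'
python3 - <<'E'
from h import *
stat()
d=shot("wrist"); np.savez("w2.npz",**d); im=d["pixels"].copy()
print(proj(d,[[.5239,.0797,.086]]))
cv2.imwrite("pics/w2.png",im)
go((.505,-.216,.19,60))
E
```

```text
clock: 7.1
position: [0.5211, 0.0804, 0.1864]
ee_rot: [0.679, 0.184, 0.686, -0.186]
contact_force: [-0.4, 0.0, 0.6]
width: 0.043
t 7.1 p [0.5211 0.0804 0.1864] yaw 59.66 F [-0.4  0.   0.6] w 0.043 q [ 0.02  0.24  1.67  0.    1.24 -1.02]
[[326.12235938 247.79281493]]
[-0.43, -26.52, 13.69] [-0.009, -0.009, 0.002]
```

View pics/w2.png

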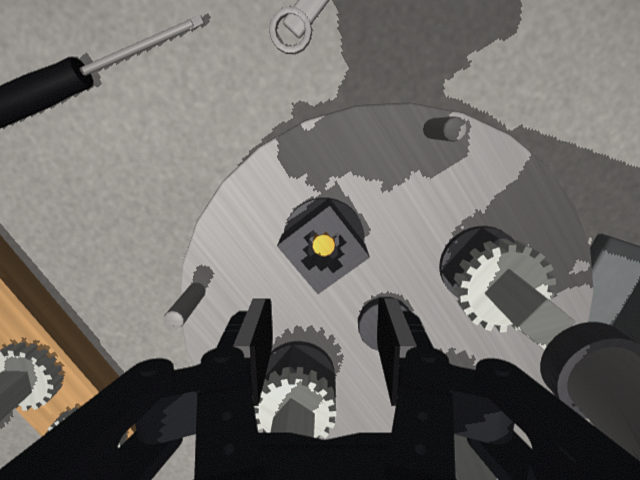

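```bash
cat > hub.py <<'E'
from h import *
d=dict(np.load("w2.npz",allow_pickle=True)); im=d["pixels"]; W=cloud(d)
x0,y0,x1,y1=265,190,385,305
z=W[y0:y1,x0:x1,2]; g=cv2.cvtColor(im,cv2.COLOR_BGR2GRAY)[y0:y1,x0:x1]
print("depth z at hub", np.nanpercentile(z[(z>.07)&(z<.1)],[10,50,90]))
top=((z>.079)&(z<.095)).astype(np.uint8)
top=cv2.morphologyEx(top,cv2.MORPH_OPEN,np.ones((3,3)))
cs=cv2.findContours(top,cv2.RETR_EXTERNAL,cv2.CHAIN_APPROX_NONE)[0];c=max(cs,key=cv2.contourArea)
P=np.array([plane(d,(u+x0,v+y0),.086)[:2] for u,v in c.reshape(-1,2)],np.float32)
r=cv2.minAreaRect(P*1000);print("face",r)
in_=cv2.erode(cv2.drawContours(np.zeros_like(top),[c],-1,1,-1),np.ones((9,9)))
hsv=cv2.cvtColor(im,cv2.COLOR_BGR2HSV)[y0:y1,x0:x1]; yel=(hsv[...,1]>120)&(hsv[...,2]>120)
print("face grey",np.median(g[in_>0]))
dark=((in_>0)&((g<np.median(g[in_>0])*.6)|yel)).astype(np.uint8)
n,l,st,ce=cv2.connectedComponentsWithStats(dark);k=1+np.argmax(st[1:,4]);dark=(l==k).astype(np.uint8)
v,u=np.nonzero(dark);Q=np.array([plane(d,(a+x0,b+y0),.086)[:2] for a,b in zip(u,v)],np.float32)
r2=cv2.minAreaRect(Q*1000);print("cross",r2,len(Q),Q.mean(0))
c0=np.array(r[0])/1000; q=Q-c0; rr=np.hypot(*q.T); m=(rr>.011)
a=np.arctan2(q[m,1],q[m,0]); print("cross angle mod90",np.degrees(np.angle(np.exp(4j*a).mean()))/4)
v,u=np.nonzero(yel); print("plunger",plane(d,((u.min()+u.max())/2+x0,(v.min()+v.max())/2+y0),.072))
print("cam",-d["R"].T@d["t"])
E
python3 hub.py
python3 -m creep '{"delta_pos":[[0,-3,1.5],[0,-6,3],[0,-9,4.6],[0,-12,6.2],[0,-15,7.7],[0,-18,9.3],[0,-21,10.8],[0,-24,12.4],[-0.4,-26.5,13.7],[-0.4,-26.5,13.7]],"dr":[[0,0,0],[0,0,0],[0,0,0],[0,0,0],[0,0,0],[0,0,0],[0,0,0],[0,0,0],[0,0,0],[0,0,0]]}'
python3 - <<'E'
from h import *
stat()
d=shot("wrist"); np.savez("w3.npz",**d); im=d["pixels"].copy()
print(proj(d,[[.505,-.216,.09]]))
cv2.imwrite("pics/w3.png",im)
E
```

```text
depth z at hub [0.07225981 0.08546106 0.08650419]
face ((524.2330932617188, 77.22807312011719), (45.11622619628906, 44.81178283691406), 7.377430438995361)
face grey 98.0
cross ((525.4568481445312, 76.44447326660156), (27.712942123413086, 26.623361587524414), 51.11587142944336) 1174 [0.5253665  0.07621495]
cross angle mod90 6.674987419456724
plunger [0.52488383 0.07662937 0.072     ]
cam [0.45712752 0.1183367  0.32947215]
clock: 8.15
position: [0.5081, -0.2216, 0.191]
ee_rot: [0.681, 0.183, 0.685, -0.184]
contact_force: [0.6, 1.1, -0.2]
width: 0.0424
t 8.15 p [ 0.5081 -0.2216  0.191 ] yaw 59.91 F [ 0.6  1.1 -0.2] w 0.0424 q [-0.53  0.27  1.61 -0.    1.26 -1.58]
[[329.97908349 235.0866534 ]]
```

View pics/w3.png

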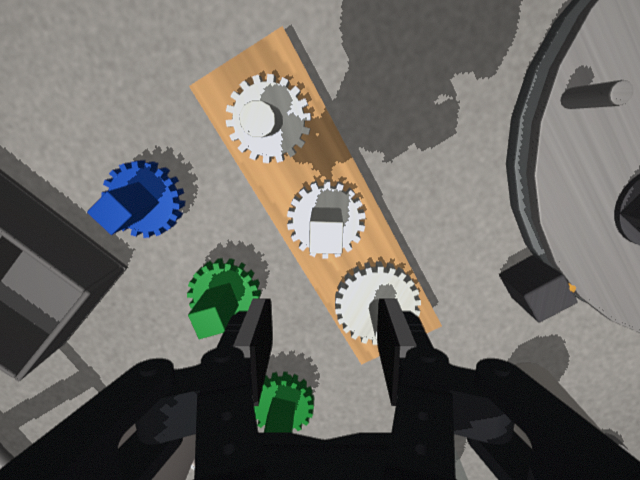

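```bash
cat > pin.py <<'E'
from h import *
d=dict(np.load("w3.npz",allow_pickle=True)); W=cloud(d)
x0,y0,x1,y1=295,190,360,275
z=W[y0:y1,x0:x1,2]; top=((z>.083)&(z<.097)).astype(np.uint8)
top=cv2.morphologyEx(top,cv2.MORPH_OPEN,np.ones((3,3)))
print("z",np.median(z[top>0]))
c=max(cv2.findContours(top,cv2.RETR_EXTERNAL,cv2.CHAIN_APPROX_NONE)[0],key=cv2.contourArea)
P=np.array([plane(d,(u+x0,v+y0),.09)[:2] for u,v in c.reshape(-1,2)],np.float32)
r=cv2.minAreaRect(P*1000);print("shaft",r)
yaw=r[2]%90; x,y=np.array(r[0])/1000
for k in (0,90): print("jaw",yaw+k-90)
a=min((yaw,yaw+90,yaw-90),key=lambda q:abs(q-60)); print(a); stat(); go((x,y,.09,a),(x,y,.052,a))
E
python3 pin.py
```

```text
z 0.08969861963984735
shaft ((504.15771484375, -218.78138732910156), (21.80901527404785, 23.174341201782227), 59.24385452270508)
jaw -30.756145477294922
jaw 59.24385452270508
59.24385452270508
t 8.2 p [ 0.5078 -0.2194  0.1908] yaw 59.93 F [-0.3  0.8  0.8] w 0.0427 q [-0.53  0.27  1.61 -0.    1.26 -1.58]
[10.08, -0.11, -0.28] [0.012, -0.007, 0.002]
[13.88, -0.1, -0.25] [0.012, -0.007, 0.002]
```

```bash
python3 -m creep '{"delta_pos":[[3.5,-0.1,-0.2],[7,-0.1,-0.2],[10,-0.1,-0.2],[12,-0.1,-0.2],[13.2,-0.1,-0.2],[13.9,-0.1,-0.2],[13.9,-0.1,-0.2],[13.9,-0.1,-0.2]],"dr":[[0.01,-0.007,0],[0.01,-0.007,0],[0.01,-0.007,0],[0.01,-0.007,0],[0.01,-0.007,0],[0.01,-0.007,0],[0.01,-0.007,0],[0.01,-0.007,0]]}'
python3 -m creep '{"delta_pos":[[0,0,0],[0,0,0],[0,0,0],[0,0,0],[0,0,0],[0,0,0]],"dr":[[0,0,0],[0,0,0],[0,0,0],[0,0,0],[0,0,0],[0,0,0]]}' -1 50
python3 -c "
from h import *
stat()"
```

```text
clock: 9.0
position: [0.5063, -0.218, 0.0537]
ee_rot: [0.683, 0.185, 0.681, -0.187]
contact_force: [-0.1, -0.7, 0.2]
width: 0.0428
clock: 9.6
position: [0.5065, -0.2184, 0.0541]
ee_rot: [0.683, 0.185, 0.681, -0.188]
contact_force: [0.2, 0.1, 5.0]
width: 0.0214
t 9.6 p [ 0.5065 -0.2184  0.0541] yaw 59.41 F [0.2 0.1 5. ] w 0.0214 q [-0.53  0.4   1.81 -0.    0.93 -1.57]
```

```bash
python3 -m creep '{"delta_pos":[[-1.5,0,0],[-3.5,0,0],[-6,0,0],[-8.5,0,0],[-11,0,0],[-12.6,0,0],[-12.6,0,0]],"dr":[[0,0,0],[0,0,0],[0,0,0],[0,0,0],[0,0,0],[0,0,0],[0,0,0]]}'
python3 - <<'E'
from h import *
stat()
d=shot("wrist"); np.savez("w4.npz",**d)
cv2.imwrite("pics/w4.png",d["pixels"])
go((.5245,.077,.18,97.2))
E
```

```text
clock: 10.3
position: [0.5067, -0.2181, 0.1811]
ee_rot: [0.684, 0.185, 0.68, -0.188]
contact_force: [0.6, -0.7, -1.4]
width: 0.0211
t 10.3 p [ 0.5067 -0.2181  0.1811] yaw 59.42 F [ 0.6 -0.7 -1.4] w 0.0211 q [-0.53  0.27  1.64 -0.    1.22 -1.57]
[-0.15, 26.31, -13.38] [-0.659, 0.003, 0.003]
```

View pics/w4.png

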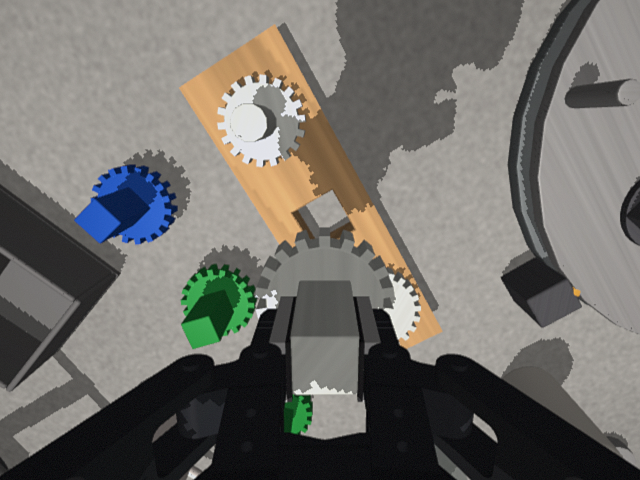

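```bash
cat > hold.py <<'E'
from h import *
import sys
d=dict(np.load(sys.argv[1],allow_pickle=True)); W=cloud(d); p,M=tool()
T=(W-p)@M  # tool coordinates
F=T[290:375,305:345].reshape(-1,3);F=F[np.isfinite(F[:,0])]; m=np.median(F,0); F=F[np.abs(F[:,2]-m[2])<.006]
A=np.c_[F[:,:2],np.ones(len(F))]; s=np.linalg.lstsq(A,F[:,2],rcond=None)[0]
print("face tool med",m.round(4),"tilt x,y",s[:2].round(3),"axis z",m[2]+.011)
# edges of the shaft face at row 330 from depth / gear rim
for v in (300,330,360):
    row=T[v,270:385]; ok=np.abs(row[:,2]-m[2])<.004; print(v,np.nonzero(ok)[0][[0,-1]]+270,row[ok][[0,-1],1].round(4),row[ok][:,0].mean().round(4))
G=T[225:300,250:400].reshape(-1,3); G=G[(G[:,0]>.005)&(G[:,0]<.03)]; print("gear",len(G),np.median(G,0).round(4),G.min(0).round(4),G.max(0).round(4))
C=T[370:410,285:370].reshape(-1,3); C=C[(np.abs(C[:,1])<.013)&(C[:,0]<-.02)];print("top",len(C),C.min(0).round(4),C.max(0).round(4))
E
python3 hold.py w4.npz
```

```text
face tool med [-0.0347 -0.0001 -0.0103] tilt x,y [-0.08  -0.003] axis z 0.0006520363686513368
300 [280 369] [-0.0169  0.0171] -0.0108
330 [272 377] [-0.0171  0.0172] -0.0327
360 [270 384] [-0.0153  0.0167] -0.0496
gear 6384 [ 0.0089 -0.0001 -0.0155] [ 0.0051 -0.0302 -0.0305] [0.0238 0.0302 0.0036]
top 2229 [-0.0693 -0.0128 -0.0134] [-0.0355  0.0129  0.0134]
```

```bash
python3 -m creep '{"delta_pos":[[0,2.6,-1.3],[0,5.2,-2.6],[0,7.9,-4],[0,10.5,-5.3],[0,13.1,-6.7],[0,15.8,-8],[0,18.4,-9.4],[0,21,-10.7],[-0.1,23.7,-12],[-0.1,26.3,-13.4]],"dr":[[-0.066,0,0],[-0.13,0,0],[-0.2,0,0],[-0.26,0,0],[-0.33,0,0],[-0.4,0,0],[-0.46,0,0],[-0.53,0,0],[-0.59,0,0],[-0.659,0.003,0.003]]}'
python3 -m creep '{"delta_pos":[[0,0,0],[0,0,0]],"dr":[[0,0,0],[0,0,0]]}'
python3 - <<'E'
from h import *
stat()
d=shot("wrist"); np.savez("w5.npz",**d)
e=shot("side"); np.savez("side5.npz",**e)
u,v=proj(e,[[.5245,.077,.12]])[0].astype(int)
a=cv2.resize(e["pixels"][v-50:v+50,u-65:u+65],None,fx=6,fy=6,interpolation=2)
cv2.imwrite("pics/s5.png",a); print(u,v)
t=shot("top");np.savez("top5.npz",**t)
go((.5245,.077,.135,97.2))
E
python3 hold.py w5.npz
```

```text
clock: 11.35
position: [0.5229, 0.0784, 0.1773]
ee_rot: [0.704, -0.045, 0.707, 0.046]
contact_force: [0.1, 0.1, -2.9]
width: 0.0216
clock: 11.55
position: [0.5229, 0.0774, 0.1776]
ee_rot: [0.704, -0.045, 0.707, 0.045]
contact_force: [-0.7, -0.7, -1.6]
width: 0.0215
t 11.55 p [0.5229 0.0774 0.1776] yaw 97.24 F [-0.7 -0.7 -1.6] w 0.0215 q [ 0.02  0.25  1.69  0.    1.21 -1.68]
295 211
[4.34, 0.06, 0.11] [-0.002, -0.003, -0.001]
face tool med [-0.0322  0.0011 -0.0119] tilt x,y [-0.084 -0.003] axis z -0.0009271866615257543
300 [280 369] [-0.0161  0.0179] -0.0084
330 [272 377] [-0.0163  0.018 ] -0.0304
360 [270 384] [-0.0144  0.0178] -0.0473
gear 6514 [ 0.0113  0.0007 -0.0171] [ 0.005  -0.0291 -0.0321] [0.0262 0.0311 0.0017]
top 2031 [-0.0669 -0.0119 -0.0147] [-0.0332  0.013   0.0115]
```

View pics/s5.png

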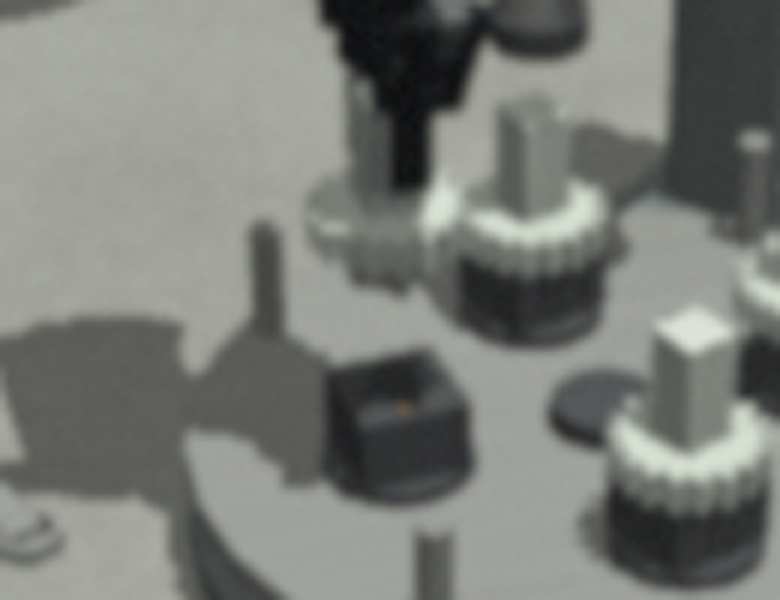

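```bash
python3 - <<'E'
from h import *
e=dict(np.load("side5.npz",allow_pickle=True)); o=np.array([295-65,211-50])
for X in ([.5245,.077,.086],[.5245,.077,.072],[.5229,.0774,.1336],[.5229,.0774,.154],[.5229,.0774,.168],[.5229-.029,.0774,.161],[.5229+.029,.0774,.161],[.5255,.0774,.1336]): print(X,((proj(e,[X])[0]-o)*6+3).round(0))
W=cloud(e);im=e["pixels"];g=cv2.cvtColor(im,cv2.COLOR_BGR2GRAY)
# gear disc points by depth near expected
S=W[180:225,270:320].reshape(-1,3);G=S[(S[:,2]>.150)&(S[:,2]<.172)&(abs(S[:,1]-.077)<.05)&(abs(S[:,0]-.5245)<.05)]
print("gear",len(G),G.min(0),G.max(0),G.mean(0))
G=S[(S[:,2]>.134)&(S[:,2]<.149)&(abs(S[:,1]-.077)<.03)&(abs(S[:,0]-.5245)<.03)]
print("foot",len(G),G.min(0),G.max(0),G.mean(0))
S=W[205:260,270:330].reshape(-1,3);G=S[(S[:,2]>.081)&(S[:,2]<.092)&(abs(S[:,1]-.077)<.04)&(abs(S[:,0]-.5245)<.04)]
print("hub",len(G),G.min(0),G.max(0))
E
```

```text
[0.5245, 0.077, 0.086] [395. 382.]
[0.5245, 0.077, 0.072] [396. 413.]
[0.5229, 0.0774, 0.1336] [389. 276.]
[0.5229, 0.0774, 0.154] [388. 229.]
[0.5229, 0.0774, 0.168] [388. 197.]
[0.4939, 0.0774, 0.161] [311. 223.]
[0.5519000000000001, 0.0774, 0.161] [465. 203.]
[0.5255, 0.0774, 0.1336] [396. 275.]
gear 344 [0.49270137 0.04203837 0.15120168] [0.55281901 0.10581268 0.17165217] [0.51970816 0.06253469 0.16291189]
foot 29 [0.50706971 0.05624007 0.1340151 ] [0.53254108 0.07541347 0.1438887 ] [0.519544   0.06577614 0.13790713]
hub 186 [0.5005673  0.04782634 0.08108847] [0.54893261 0.10251034 0.08710785]
```

```bash
python3 -m creep '{"delta_pos":[[0.5,0,0.3],[1.5,0,0.3],[2.5,0,0.3],[3.5,0,0.3],[4,0,0.3],[4.3,0,0.3],[4.3,0,0.3],[4.3,0,0.3],[4.3,0,0.3]],"dr":[[0,0,0],[0,0,0],[0,0,0],[0,0,0],[0,0,0],[0,0,0],[0,0,0],[0,0,0],[0,0,0]]}'
python3 - <<'E'
from h import *
stat()
d=shot("wrist"); np.savez("w6.npz",**d)
e=shot("side"); np.savez("side6.npz",**e)
u,v=proj(e,[[.5245,.077,.1]])[0].astype(int)
a=cv2.resize(e["pixels"][v-28:v+28,u-36:u+36],None,fx=8,fy=8,interpolation=2)
b=cv2.resize(d["pixels"][140:480,120:520],None,fx=.6,fy=.6)
c=np.zeros((448,576+240,3),np.uint8);c[:,:576]=a;c[:204,576:]=b
cv2.imwrite("pics/s6.png",c[:,:800])
E
```

```text
clock: 12.6
position: [0.5273, 0.0775, 0.1366]
ee_rot: [0.706, -0.044, 0.706, 0.045]
contact_force: [-0.2, -0.3, -1.5]
width: 0.0214
t 12.6 p [0.5273 0.0775 0.1366] yaw 97.18 F [-0.2 -0.3 -1.5] w 0.0214 q [ 0.01  0.29  1.74  0.    1.11 -1.68]
```

View pics/s6.png

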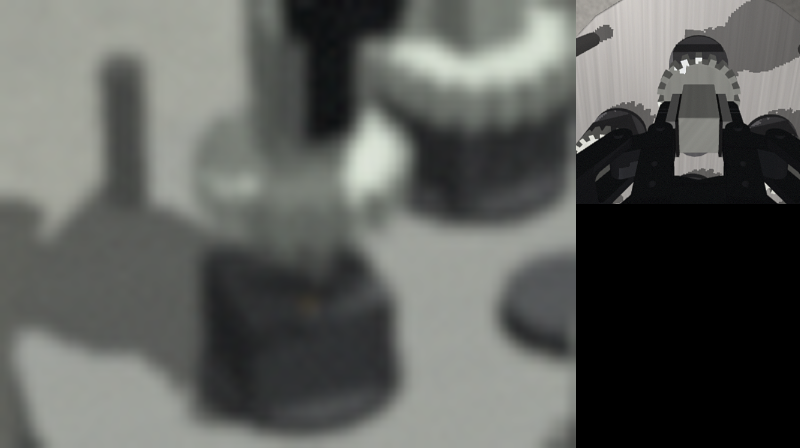

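```bash
python3 -m creep '{"delta_pos":[[0.1,0,0],[0.2,0,0],[0.3,0,0],[0.4,0,0],[0.5,0,0],[0.6,0,0],[0.7,0,0],[0.8,0,0],[0.8,0,0],[0.8,0,0]],"dr":[[0,0,0],[0,0,0],[0,0,0],[0,0,0],[0,0,0],[0,0,0],[0,0,0],[0,0,0],[0,0,0],[0,0,0]]}'
python3 -c "
from h import *
stat()
print(manip.get_state()['moment'])"
```

```text
clock: 13.7
position: [0.527, 0.0775, 0.1282]
ee_rot: [0.705, -0.044, 0.706, 0.045]
contact_force: [-0.1, -0.4, -3.1]
width: 0.0214
t 13.7 p [0.527  0.0775 0.1282] yaw 97.17 F [-0.1 -0.4 -3.1] w 0.0214 q [ 0.01  0.29  1.75  0.    1.1  -1.68]
[ 0.04364164 -0.01972605 -0.01195772]
```

```bash
python3 -m creep '{"delta_pos":[[0.1,0,0],[0.2,0,0],[0.3,0,0],[0.4,0,0],[0.5,0,0],[0.5,0,0],[0.5,0,0]],"dr":[[0,0,0],[0,0,0],[0,0,0],[0,0,0],[0,0,0],[0,0,0],[0,0,0]]}'
python3 -c "
from h import *
stat()
print(manip.get_state()['moment'])"
```

```text
clock: 14.4
position: [0.5269, 0.0775, 0.1231]
ee_rot: [0.705, -0.044, 0.706, 0.045]
contact_force: [-1.1, 0.7, -1.4]
width: 0.0213
t 14.4 p [0.5269 0.0775 0.1231] yaw 97.17 F [-1.1  0.7 -1.4] w 0.0213 q [ 0.01  0.3   1.76  0.    1.08 -1.68]
[-0.02784322  0.05571489 -0.00923543]
```

```bash
python3 -m creep '{"delta_pos":[[0.15,0,0],[0.3,0,0],[0.45,0,0],[0.6,0,0],[0.75,0,0],[0.9,0,0],[1.0,0,0],[1.1,0,0],[1.1,0,0],[1.1,0,0]],"dr":[[0,0,0],[0,0,0],[0,0,0],[0,0,0],[0,0,0],[0,0,0],[0,0,0],[0,0,0],[0,0,0],[0,0,0]]}'
python3 -c "
from h import *
stat()
print(manip.get_state()['moment'])"
```

```text
clock: 15.4
position: [0.527, 0.0775, 0.1127]
ee_rot: [0.705, -0.044, 0.706, 0.045]
contact_force: [-2.5, 0.3, 5.7]
width: 0.0216
t 15.4 p [0.527  0.0775 0.1127] yaw 97.18 F [-2.5  0.3  5.7] w 0.0216 q [ 0.01  0.31  1.78  0.    1.06 -1.68]
[0.02207884 0.47978395 0.03937746]
```

```bash
python3 -m creep '{"delta_pos":[[0.1,0,0],[0.2,0,0],[0.3,0,0],[0.3,0,0],[0.3,0,0]],"dr":[[0,0,0],[0,0,0],[0,0,0],[0,0,0],[0,0,0]]}' -1 80
python3 -c "
from h import *
stat()
print(manip.get_state()['moment'])"
```

```text
clock: 15.9
position: [0.5269, 0.0775, 0.1102]
ee_rot: [0.705, -0.044, 0.706, 0.045]
contact_force: [-3.2, 0.2, 8.8]
width: 0.0207
t 15.9 p [0.5269 0.0775 0.1102] yaw 97.18 F [-3.2  0.2  8.8] w 0.0207 q [ 0.01  0.31  1.78  0.    1.05 -1.68]
[-0.02035358  0.61074552 -0.01600796]
```

```bash
python3 -m creep '{"delta_pos":[[0,0,-0.05],[0,0,-0.1],[0.1,0,-0.1],[0.2,0,-0.1],[0.2,0,-0.1],[0.2,0,-0.1]],"dr":[[0,0,0],[0,0,0],[0,0,0],[0,0,0],[0,0,0],[0,0,0]]}'
python3 - <<'E'
from h import *
stat();print(manip.get_state()['moment'])
e=shot("side");np.savez("side7.npz",**e)
u,v=proj(e,[[.5245,.077,.1]])[0].astype(int)
cv2.imwrite("pics/s7.png",cv2.resize(e["pixels"][v-37:v+37,u-40:u+60],None,fx=8,fy=8,interpolation=2))
d=shot("wrist"); np.savez("w7.npz",**d)
E
python3 hold.py w7.npz
```

```text
clock: 16.5
position: [0.5268, 0.0775, 0.1101]
ee_rot: [0.706, -0.044, 0.705, 0.045]
contact_force: [-5.4, -0.3, 17.5]
width: 0.0212
t 16.5 p [0.5268 0.0775 0.1101] yaw 97.18 F [-5.4 -0.3 17.5] w 0.0212 q [ 0.01  0.31  1.78  0.    1.05 -1.68]
[-0.00957588  0.92874735 -0.0246523 ]
face tool med [-0.0331 -0.0004 -0.0115] tilt x,y [-0.084 -0.003] axis z -0.0005090656839760177
300 [280 369] [-0.0174  0.0168] -0.0093
330 [273 376] [-0.0171  0.0166] -0.0313
360 [270 384] [-0.0156  0.0167] -0.048
gear 6673 [ 0.0105 -0.0004 -0.017 ] [ 0.005  -0.0305 -0.0317] [0.03   0.0299 0.0024]
top 2245 [-0.0705 -0.0129 -0.0169] [-0.0337  0.0125  0.0117]
```

View pics/s7.png

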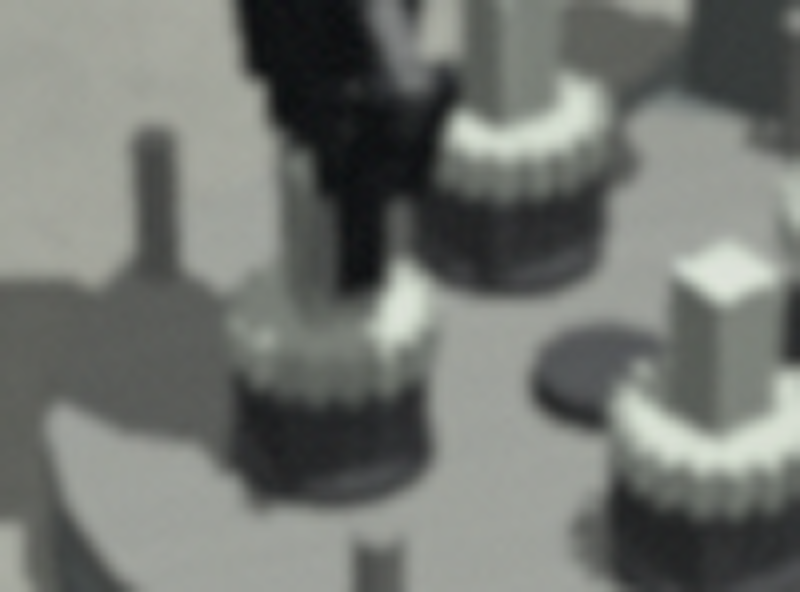

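```bash
python3 -m creep '{"delta_pos":[[0,0,0],[0,0,0],[0,0,0],[0,0,0],[0,0,0],[0,0,0]],"dr":[[0,0,0],[0,0,0],[0,0,0],[0,0,0],[0,0,0],[0,0,0]]}'
python3 - <<'E'
from h import *
stat(); s=manip.get_state(); print(np.abs(s["qd"]).max())
d=shot("top"); W=cloud(d); c=np.array([.6088,.0844])
x=c+.15*np.array([np.cos(np.radians(138.2)),np.sin(np.radians(138.2))]); u,v=proj(d,[[*x,.1]])[0].astype(int)
S=W[v-11:v+12,u-11:u+12].reshape(-1,3);S=S[(S[:,2]>.075)&(S[:,2]<.115)&(np.hypot(*(S[:,:2]-c).T)>.13)]
if len(S): r=S.mean(0)[:2]-c;print(len(S),np.hypot(*r),np.degrees(np.arctan2(r[1],r[0]))-138.2)
E
```

```text
clock: 17.2
position: [0.5269, 0.0775, 0.1101]
ee_rot: [0.706, -0.044, 0.705, 0.045]
contact_force: [-5.5, -0.8, 19.3]
width: 0.0208
t 17.2 p [0.5269 0.0775 0.1101] yaw 97.18 F [-5.5 -0.8 19.3] w 0.0208 q [ 0.01  0.31  1.78  0.    1.05 -1.68]
0.002053285552328832
58 0.1486108636058581 1.2646910099036859
```

Everything is steady and the plate sits about 1.3° (0.022 rad) from its nominal position, so I am handing in.

```bash
python3 -c "
from rig import manip
print(manip.sign_off())"
```

```text
the job is handed in; nothing more can be done
None
```

I indexed the plate a quarter turn counter-clockwise by its handle pin. I then took the square-shafted gear from the middle of the rack and turned it to the hub's slots (about 7° modulo 90°). I pressed it home and handed in at about 17 s, still gripping and pressing; the hand-in reports no verdict.

**Plate:** the last look put it about 0.022 rad from the loading position, inside the 0.1 rad limit.

**Gear in the hub:**
- **Height:** the TCP was at 0.1101 m, the height calculated for fully home. It did not move when commanded 2 mm further down.
- **Force:** the upward force was 19 N, about 21 N net of the reading before contact. The spring gives 10 N at home, so the rest is the gear pressing on the hub face.
- **Grip and view:** the fingers held at 21 mm opening, and in the side view the gear sat flush like the three fixed ones.

**Checks that disagreed or were not made:**
- A sideways force of about 5.5 N along -x remained. The small correction I tried did not reduce it.
- The wrist camera's depth showed the shaft tilted about 0.08 rad, over the 0.07 limit. It gave the same slope before and after seating, and the side view showed the gear upright, so I took it as a depth error.
- The two round-shafted gears were still in place in the wrist picture after the lift. I did not measure them again at the end.

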